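# Turn the bit leaf of an open tool case over into the lid

### The job

A bit-and-socket case lies open flat on the bench, and its hinged bit leaf covers the socket half. Get a fingertip under the tab in the middle of the leaf's free edge, swing the leaf over its hinge and press it down until it lies fully flat in the lid half, so that the sockets are free to pick from. Only push it with the fingers: do not pinch the leaf, do not let it slam, do not lift or shift the case, and leave the spray can, the battery pack and the screwdriver where they are.

Things in the scene. Friction and masses are not known exactly. Their poses are not given: they have to be found in the camera images.
- tool_case: Black plastic case, open like a book, lying loose on the bench (2.3 to 3.4 kg; a hard push slides or tips it). Each half: 310 mm along the spine, 172 mm deep, 42 mm high. Origin on the bench under the middle of the spine; x along the spine. Socket half on the -y side (the robot's right), lid half on +y.
- socket_cutout (a point): Middle of the front edge of the socket half, on the bench (case y = -172 mm): there a cut-out, 100 mm along the spine and 43 mm deep, goes right through to the bench. The lid half has the same.
- lid_handle (a point): Middle of the fixed carrying handle in front of the lid half, 22 mm above the bench, 205 mm from the spine; a 26 mm round bar, 130 mm long.
- bit_leaf (a joint): Leaf angle about its hinge: 0 = flat over the socket half, pi/2 = upright, pi = flat in the lid half (end stop). Starts flat or slightly ajar. The hinge is stiff (friction about 0.34 N m): the leaf stays at any angle where it is left and must be pushed all the way down; raising it takes 3 to 4 N upward at the tab.
- leaf_hinge (a point): Middle of the leaf's hinge pin, on the case's spine 42 mm above the bench. The pin runs along the case's x axis.
- tab_end (a point): Middle of the outer end of the leaf's tab, 171 mm from the hinge pin, half-way through the leaf's thickness. The tab is 66 mm wide along the spine, 13 mm long, 8 mm thick, and reaches over the socket half's cut-out: free space under it down to the bench (38 mm when the leaf is flat).
- leaf_back: The leaf is a grey rigid panel, 280 mm along the spine, 158 mm from hinge to edge plus the tab, 8 mm thick. This is its lower layer (on top at the end): surface 4 mm from the leaf's mid-plane, bare from 73 mm off the hinge outward; nearer, driver bits stand up to 11 mm. Origin mid hinge pin, -y towards the tab.
- leaf_face: The leaf's upper layer at the start (underneath at the end), set back 3 mm from the leaf's edges. It carries a row of drills, up to 14 mm from the mid-plane. Origin and axes as leaf_back.
- spray_can: Bystander: spray can, 60 mm diameter, 180 mm high, standing at the case's far end, beside the lid half. Origin under its middle.
- battery_pack: Bystander: black cordless tool battery, 75 x 110 x 60 mm, on the bench at the case's far end, beside the socket half. Origin under its middle.
- screwdriver: Bystander: screwdriver, 200 mm long, lying beyond the case's handle. Origin on the bench under it, x along it.

How it is judged (in metres and radians):
On the way, in this order (a step that is already met when the one before it is completed fails the run):
1. the leaf has been swung up past upright (value of joint bit_leaf above 1.6 rad), for 0.05 s.
2. the leaf is pressed down flat in the lid half (value of joint bit_leaf above 3.08 rad), for 0.2 s.
At the end, for the whole second after the job is handed in: The leaf lies flat in the lid half (within 0.06 rad of its stop, 10 mm at the tab) and at rest; the case is within 20 mm and each of the three bystanders within 30 mm of where it was, the case flat and the can upright (value of joint bit_leaf above 3.08 rad and velocity of joint bit_leaf between -0.05 and 0.05 rad/s and distance of tool_case from where it was at the start of the episode below 0.02 m and angle between tool_case's own z axis and vertical below 0.05 rad and distance of each of spray_can, battery_pack, screwdriver from where it was at the start of the episode below 0.03 m and angle between spray_can's own z axis and vertical below 0.2 rad); the robot touches nothing.
It fails at once if the leaf was pinched between the fingers (pressed on both faces at once) (contact force between the fingers and leaf_face above 2 N and contact force between the fingers and leaf_back above 2 N).
It fails at once if the leaf was slammed or flung (faster than 4 rad/s) (velocity of joint bit_leaf above 4 rad/s or velocity of joint bit_leaf below -4 rad/s).
It fails at once if the case was shifted, lifted or tipped (distance of any of tool_case, leaf_hinge from where it was at the start of the episode above 0.02 m or angle between tool_case's own z axis and vertical above 0.12 rad).
It fails at once if a bystander was moved or knocked over (distance of any of spray_can, battery_pack, screwdriver from where it was at the start of the episode above 0.03 m or angle between spray_can's own z axis and vertical above 0.3 rad).
It also fails if it takes over 58 s, if anything falls off the work surface, if the arm or the gripper's body presses on something with over 40 N, if the wrist force passes 120 N, or if a joint passes its speed limit or range.

### The arm

A 7-joint arm with a two-finger parallel gripper is mounted at the origin on the work surface. World frame = base frame: x ahead of the robot, y to its left, z up, the work surface at z = 0. Lengths are in m, angles in degrees, forces in N, time in s.
With the tool pointing down it reaches from about 0.425 to 0.925 m from the base axis. Payload 6.8 kg.
Tool frame: the origin (TCP) lies on the mounting face of the last link; the fingertips stand 182 mm ahead of it and the grasp point (between the pads) lies 163 mm ahead of it; z points along the fingers, y is the line along which they close (so a half turn about z gives the same grasp; the last joint's range is limited). The gripper opens to 88 mm and grips with 3 to 60 N. Pads are 20 mm wide; open, the fingers measure 115 mm over their backs; the gripper's body (75 mm by 178 mm) begins 61 mm behind the grasp point.
Start: joints at [-82.684, 27.33, 1.283, 89.118, -0.659, 63.558, -4.761], TCP at [0.158, 0.656, 0.405] pointing down, gripper open.
Joint ranges: [-169.35, 169.35], [-19.33, 120.38], [-80.79, 83.38], [13.8, 139.57], [-78.32, 258.32], [9.67, 109.79], [-169.56, 169.56]. Speed limits (degrees/s): [136.94, 136.94, 180, 180, 180, 180, 180].

### API

Orientations are given as [roll, pitch, yaw] about the fixed x, y, z axes, in that order (R = Rz(yaw) Ry(pitch) Rx(roll)).
In Python, from cell import arm gives the robot as it stands.
- The arm moves only by the tool arm_command, never from a script. Its argument "deltas" is a list of rows, each a list of 7 numbers: the turn, a rotation vector about the world's x, y, z in degrees, then the shift along the world's x, y, z in m, then the opening, from -1 (shut) to 1 (fully open). In form: [[ax, ay, az, tx, ty, tz, gripper], ...]. A call has 1 to 12 rows; each row is the pose to reach, as a shift and turn from the pose commanded when the call began; what a row does not reach only later rows make up. A row lasts 1/10 s, in which the tool goes at most 50 mm and 8.59 degrees, less where a joint would pass 70% of its speed; a pose out of reach is approached as far as the arm can. A call with a gripper value outside its range is refused whole. The fingers move at their own pace and stop on an object; "newtons" is the grip in N (left out, the last holds). Time passes only in rows, so rows that repeat a pose let the fingers close. It gives the time, the measured TCP pose, the force, the opening and the grip force at its end, in the units of the state.
- arm.read_state(): the state, without advancing time (a new reading comes with each control period).
- arm.camera(name): name is "scene" or "top" or "wrist"; returns a dict with "image" (480x640x3 uint8, red, green, blue), "depth" (480x640 float32, m along the optical axis (not along the pixel's ray), 0 where there is no reading), "fx", "fy", "cx", "cy" (pixels), "position" and "orientation" of the camera in the world; the wrist camera has in their place "mount" (4x4, takes a point from camera to tool coordinates, whose origin is the TCP and whose axes are the flange's). Camera axes: x right, y down, z forward; pixel columns grow to the right and rows downward; lengths in m; the calibration is good to about 2 mm. A picture is of the moment at which its call begins: read the wrist's pose just before it.
- arm.hand_in(): hands the job in; it is judged then, once.
Trained networks look in a picture, given as the dict that the camera call returned (one of the last four; its "shot" number tells which), for a name from the list of things; names that differ only in an ending like _2 or _b are one class to them, and where a whole thing is asked for, a point or a joint stands for the part that bears it (a point fixed in the world has none). Each returns a list of dicts, best first, with "conf" (0 to 1); they miss things now and then, are a little off and sometimes report something else, mostly with a low value. They report only what shows in the picture. A call takes as long as a camera call.
- arm.outline_of(picture, thing): "region" (480x640 bool, what is visible of it) and "point" ([column, row] in pixels, amid what is visible of it).
- arm.tip_of(picture, thing): "point" ([column, row] in pixels: a listed point, or the origin of a listed thing).
The state is a dict: "clock": time; "q": joint angles; "qd": joint speeds; "joint_torque": joint torques, N m; "position": TCP position; "ee_rot": TCP orientation; "force": force on the tool from outside, world axes, zero at the start; "wrist_torque": the same for the moment, N m; "finger_gap": opening from 0.0 (shut) to 1.0 (fully open); "grasp_force": force on a finger pad.
Only numpy, scipy, OpenCV 4.12 (cv2) and the standard library are available. Lean on these libraries where they do the work, as an engineer would, in place of code of your own. Each camera call takes 0.05 s, during which the arm holds its last target. There are 200 camera calls.

## Working session

There is one attempt and no reset: what is moved stays moved. The work goes in short steps, Python scripts to look and compute and a tool call to move; the robot and the scene stay as the last step left them, time stands still between calls to the robot, and variables do not carry over. Pictures are saved under pics/ and viewed, at most 10 in all, crops included, and the job is handed in when it is done.

Besides the shell and the picture viewer there is one more tool, called as a command line: name --pt "numbers of a row" for each row, then --argument value for the rest. arm_command: Moves the arm, as the interface text tells. Its arguments: {"type":"object","properties":{"deltas":{"type":"array"},"newtons":{"type":"number"}},"required":["deltas"]}

```bash
mkdir -p pics; ls; cat > h.py <<'E'
import numpy as np, cv2
from scipy.spatial.transform import Rotation as R
from cell import arm
def w(c,u,v,d):
    p=np.array([(u-c['cx'])/c['fx']*d,(v-c['cy'])/c['fy']*d,d])
    return p
def cam_pose(c):
    o=np.array(c['orientation'])
    Rm=o if o.shape==(3,3) else R.from_euler('xyz',o,degrees=True).as_matrix()
    return Rm,np.array(c['position'])
def px(c,u,v,r=2):
    u,v=int(round(u)),int(round(v))
    q=c['depth'][max(0,v-r):v+r+1,max(0,u-r):u+r+1];q=q[q>0]
    if len(q)==0:return None
    Rm,t=cam_pose(c);return Rm@w(c,u,v,np.median(q))+t
def ray(c,u,v,z):
    Rm,t=cam_pose(c);d=Rm@w(c,u,v,1.);return t+d*(z-t[2])/d[2]
E
python3 - <<'E'
from h import *
np.set_printoptions(precision=4,suppress=True)
print(arm.read_state())
for n in ['top','scene']:
    c=arm.camera(n);cv2.imwrite(f'pics/{n}0.png',c['image'][:,:,::-1]);print(n,c['position'],c['orientation'])
    for t in ['tool_case','socket_cutout','lid_handle','leaf_hinge','tab_end','spray_can','battery_pack','screwdriver']:
        for r in arm.tip_of(c,t)[:1]:
            print(t,r['conf'],np.array(r['point']),px(c,*r['point']))
E
```

```text
pics
{'clock': 0.0, 'q': array([-82.6841,  27.3743,   1.2798,  89.1757,  -0.6585,  63.5609,
        -4.7624]), 'qd': array([ 0.0023,  0.0108, -0.0195,  0.0959,  0.0124,  0.0139, -0.0275]), 'joint_torque': array([ -0.0013, -58.2835,   1.5338, -27.2629,  -0.0544,   0.0169,
         0.0002]), 'position': array([0.1576, 0.6561, 0.4037]), 'ee_rot': array([-179.8968,    0.0079,  166.4909]), 'force': array([-0.3789, -0.2686,  0.6921]), 'wrist_torque': array([-0.0164,  0.0588,  0.0257]), 'grasp_force': 0.0, 'finger_gap': 0.9991231817697052}
top [0.4701 0.1124 0.999 ] [-169.5452   -0.305   -88.5667]
tool_case 0.91 [399.5 294.6] [ 0.567  -0.0475  0.0167]
lid_handle 0.82 [287.  285.4] [0.578  0.1564 0.0336]
leaf_hinge 0.87 [402.4 289.2] [ 0.5751 -0.0468  0.0429]
tab_end 0.65 [506.7 299. ] [ 0.5663 -0.2467  0.0003]
spray_can 0.78 [370.1 187.8] [0.7452 0.0153 0.0865]
battery_pack 0.59 [440.5 177.6] [ 0.7749 -0.1131  0.0607]
screwdriver 0.93 [261.9 259.2] [0.6252 0.2037 0.024 ]
scene [1.4592 0.2496 0.7421] [-128.6404   -1.1398  100.3806]
tool_case 0.57 [251.3 236.5] [0.7837 0.0217 0.1789]
lid_handle 0.61 [331.3 240.8] [0.5501 0.1383 0.001 ]
leaf_hinge 0.96 [247.  225.8] [ 0.5897 -0.0515  0.0451]
tab_end 0.96 [182.3 202.9] [ 0.5718 -0.2107  0.0737]
spray_can 0.77 [252.3 297.3] [0.8037 0.0212 0.0433]
battery_pack 0.89 [185.5 295.4] [ 0.8207 -0.1071  0.0398]
screwdriver 0.6 [354.7 269.7] [0.6402 0.2057 0.0018]
```

View pics/top0.png

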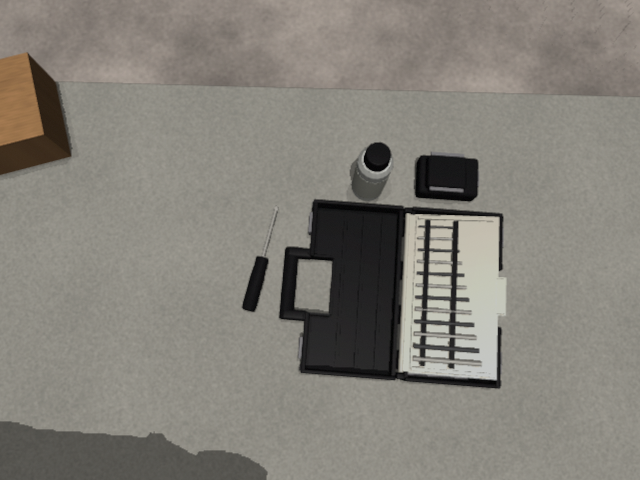

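View pics/scene0.png

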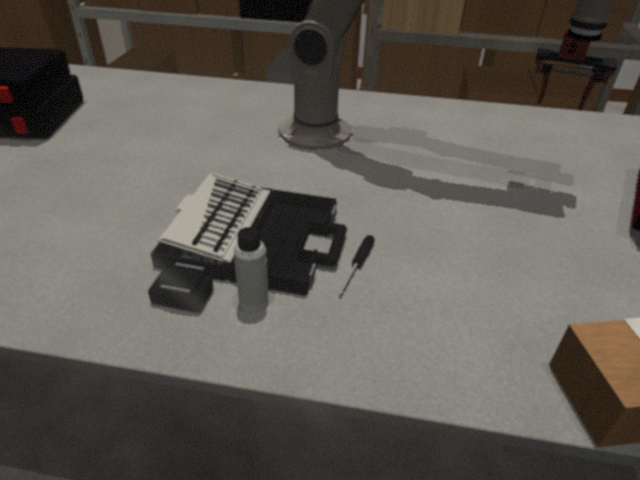

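The top view shows the case with its spine near column 402. The leaf is over the right half, with the tab at about (502,297). The can is at (372,170), the battery at (447,177) and the screwdriver at (262,260). The leaf looks slightly ajar, so next I'll measure the case axes, leaf angle and tab.

```bash
python3 - <<'E'
from h import *
np.set_printoptions(precision=4,suppress=True)
c=arm.camera('top')
Rm,t=cam_pose(c)
v,u=np.mgrid[:480,:640];d=c['depth']
P=np.stack([(u-c['cx'])/c['fx']*d,(v-c['cy'])/c['fy']*d,d],-1)@Rm.T+t
# leaf bright region
g=c['image'].min(2)>185
m=g&(u>395)&(u<515)&(v>205)&(v<390)&(d>0)&(P[...,2]>.03)
p=P[m];A=np.c_[p[:,:2],np.ones(len(p))]
for _ in range(3):
    k=np.linalg.lstsq(A,p[:,2],rcond=None)[0];r=p[:,2]-A@k;s=abs(r)<.004;p=p[s];A=A[s]
print('leaf plane',k,len(p),'angle',np.arctan(np.hypot(k[0],k[1])),'updir',np.degrees(np.arctan2(k[1],k[0])))
for q in [(500,285),(502,297),(502,310),(504,297),(410,300),(480,230),(480,360)]: print(q,P[q[1],q[0]],c['image'][q[1],q[0]])
# tab columns
mm=m&(u>499);print('tab v range',np.where(mm)[0].min(),np.where(mm)[0].max(),P[mm].min(0),P[mm].max(0),P[mm].mean(0))
# rim points: socket/lid half corners at z .042
for q in [(314,203),(302,371),(501,214),(498,384),(405,208),(397,376)]: print('rim',q,ray(c,*q,.042),px(c,*q,1))
for n in ['top','scene']:
    c=arm.camera(n)
    for th in ['tab_end','leaf_hinge','lid_handle']:
        for r in arm.tip_of(c,th)[:2]:
            print(n,th,r['conf'],r['point'],px(c,*r['point'],1),ray(c,*r['point'],{'tab_end':.06,'leaf_hinge':.042,'lid_handle':.022}[th]))
E
```

```text
leaf plane [-0.0113 -0.1811  0.0428] 3282 angle 0.17950335412211174 updir -93.55905951468836
(500, 285) [ 0.5827 -0.2088  0.075 ] [196 198 183]
(502, 297) [ 0.5625 -0.2123  0.0727] [196 198 186]
(502, 310) [ 0.5403 -0.2108  0.0745] [196 198 188]
(504, 297) [ 0.5621 -0.2139  0.0778] [197 198 186]
(410, 300) [ 0.5555 -0.0595  0.0497] [196 196 181]
(480, 230) [ 0.6791 -0.1792  0.0699] [195 189 174]
(480, 360) [ 0.4562 -0.1733  0.0669] [171 172 167]
tab v range 291 312 [ 0.5366 -0.2156  0.0698] [ 0.5727 -0.2063  0.0811] [ 0.551  -0.2109  0.0748]
rim (314, 203) [0.7276 0.1121 0.042 ] [0.7282 0.1121 0.0398]
rim (302, 371) [0.4298 0.1253 0.042 ] [0.4298 0.1253 0.0417]
rim (501, 214) [ 0.716 -0.227  0.042] [ 0.7164 -0.2275  0.0406]
rim (498, 384) [ 0.4164 -0.2105  0.042 ] [ 0.4163 -0.2111  0.0402]
rim (405, 208) [ 0.7226 -0.0531  0.042 ] [ 0.7225 -0.053   0.0426]
rim (397, 376) [ 0.4254 -0.0377  0.042 ] [ 0.4255 -0.0374  0.0435]
top tab_end 0.91 [506.9, 296.2] [ 0.5718 -0.2469  0.0003] [ 0.5654 -0.2253  0.06  ]
top leaf_hinge 0.76 [402.8, 290.4] [ 0.5731 -0.0481  0.0458] [ 0.5728 -0.0484  0.042 ]
top leaf_hinge 0.17 [262.4, 254.1] [0.6363 0.2051 0.0127] [0.6312 0.2017 0.042 ]
top lid_handle 0.71 [288.0, 279.2] [0.5886 0.1549 0.0353] [0.5899 0.1555 0.022 ]
scene tab_end 0.61 [182.8, 205.0] [ 0.5771 -0.2063  0.0724] [ 0.5609 -0.2152  0.06  ]
scene leaf_hinge 0.57 [246.7, 223.1] [ 0.5781 -0.0549  0.0446] [ 0.5754 -0.0566  0.042 ]
scene lid_handle 0.95 [334.8, 246.2] [0.6044 0.1545 0.0325] [0.5925 0.1528 0.022 ]
```

arm_command --pt "0 0 0 0.03 -0.035 0.01 -1" --pt "0 0 0 0.06 -0.07 0.02 -1" --pt "0 0 0 0.09 -0.105 0.03 -1" --pt "0 0 0 0.12 -0.14 0.04 -1" --pt "0 0 0 0.15 -0.175 0.05 -1" --pt "0 0 0 0.18 -0.21 0.06 -1" --pt "0 0 0 0.21 -0.245 0.07 -1" --pt "0 0 0 0.24 -0.28 0.08 -1" --pt "0 0 0 0.27 -0.315 0.09 -1" --pt "0 0 0 0.29 -0.36 0.1 -1" --pt "0 0 0 0.31 -0.4 0.1 -1" --pt "0 0 0 0.32 -0.44 0.1 -1"

```text
clock: 2.55
position: [0.4789, 0.214, 0.5053]
ee_rot: [179.9, 0.1, 166.4]
force: [-0.1, 0.3, -0.5]
finger_gap: 0.009
grasp_force: 0.0
```

arm_command --pt "0 0 -7 0 -0.04 0 -1" --pt "0 0 -14 0 -0.08 0 -1" --pt "0 0 -21 0 -0.12 0 -1" --pt "0 0 -28 0 -0.16 0 -1" --pt "0 0 -35 0 -0.2 0 -1" --pt "0 0 -42 0 -0.24 0 -1" --pt "0 0 -49 0 -0.28 0 -1" --pt "0 0 -56 0 -0.32 0 -1" --pt "0 0 -63 0 -0.36 0 -1" --pt "0 0 -70 0 -0.4 0 -1" --pt "0 0 -77 0 -0.44 0 -1" --pt "0 0 -79.4 0 -0.47 0 -1"

```text
clock: 3.75
position: [0.477, -0.2561, 0.5051]
ee_rot: [179.9, 0.0, 86.8]
force: [-0.8, 0.7, 0.3]
finger_gap: 0.005
grasp_force: 0.0
```

```bash
python3 - <<'E'
from h import *
s=arm.read_state();print(s['q'],s['position'],s['ee_rot'],s['force'])
E
```

```text
[-15.53016636  11.38811365  44.04783734 102.24278685  -8.40821705
  69.65874845  27.64462534] [ 0.47701339 -0.25614353  0.50509559] [1.79947098e+02 3.55110988e-02 8.67633867e+01] [-0.79348315  0.74760024  0.31903004]
```

arm_command --pt "6.2 -0.3 0 0.01 -0.022 -0.013 -1" --pt "12.5 -0.65 0 0.019 -0.044 -0.026 -1" --pt "18.7 -1 0 0.029 -0.066 -0.039 -1" --pt "25 -1.3 0 0.038 -0.087 -0.052 -1" --pt "31.2 -1.6 0 0.048 -0.109 -0.065 -1" --pt "37.4 -2 0 0.057 -0.13 -0.08 -1" --pt "43.7 -2.3 0 0.067 -0.152 -0.092 -1" --pt "49.9 -2.6 0 0.076 -0.174 -0.105 -1" --pt "49.9 -2.6 0 0.076 -0.174 -0.105 -1"

```text
clock: 4.65
position: [0.5529, -0.4305, 0.395]
ee_rot: [-179.6, -50.2, 86.5]
force: [-0.3, 0.8, -0.9]
finger_gap: 0.004
grasp_force: 0.0
```

```bash
python3 - <<'E'
from h import *
s=arm.read_state();print(s['q'],s['position'],s['ee_rot'],s['force']);print(R.from_euler('xyz',s['ee_rot'],degrees=True).as_matrix())
E
```

```text
[ 22.65725252  43.26965343  30.97150521  77.8554157  -51.45533231
 106.83005016  55.27210766] [ 0.55289014 -0.43050313  0.39499931] [-179.57659241  -50.17908379   86.52085325] [-0.29987949  0.75892462 -0.93541689]
[[ 0.03886224  0.99847413  0.03923186]
 [ 0.63920985 -0.05501833  0.76706176]
 [ 0.7680498  -0.00473235 -0.64037264]]
```

arm_command --pt "0 0 0 0 0 -0.035 -1" --pt "0 0 0 0 0 -0.07 -1" --pt "0 0 0 0 0 -0.105 -1" --pt "0 0 0 0 0 -0.14 -1" --pt "0 0 0 0 0 -0.175 -1" --pt "0 0 0 0 0 -0.205 -1" --pt "0 0 0 0 0 -0.233 -1" --pt "0 0 0 0 0 -0.233 -1"

```text
clock: 5.45
position: [0.5533, -0.4257, 0.1636]
ee_rot: [-179.7, -50.1, 86.9]
force: [1.3, 0.2, 0.1]
finger_gap: 0.002
grasp_force: 0.0
```

```bash
python3 - <<'E'
from h import *
s=arm.read_state();print(s['q'],s['position'],s['ee_rot'],s['force'])
d=R.from_euler('xyz',s['ee_rot'],degrees=True).as_matrix()[:,2];print(d,s['position']+.182*d)
a=arm.camera('top')['image'][150:480,300:640];b=arm.camera('scene')['image'][130:330,80:380]
b=cv2.resize(b,(450,330));cv2.imwrite('pics/p1.png',np.hstack([a,b])[:,:,::-1])
E
```

```text
[ 24.17126763  58.02926416  26.99080285  82.94812047 -54.70847047
  92.43267056  68.15115912] [ 0.55326743 -0.42574784  0.16356319] [-179.69400719  -50.07550409   86.91242113] [1.31771111 0.16881219 0.07986237]
[ 0.03597314  0.76605433 -0.64176841] [ 0.55981454 -0.28632595  0.04676134]
```

View pics/p1.png

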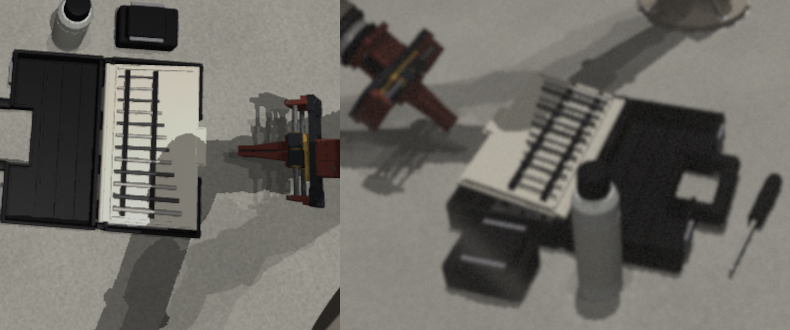

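The picture shows the shut fingers lined up with the tab, short of it and below it. I'll flatten the tilt to 25° and slide the fingertip under.

arm_command --pt "5 -0.25 0 0 0 -0.014 -1" --pt "10 -0.5 0 0 0 -0.028 -1" --pt "15 -0.8 0 0 0 -0.042 -1" --pt "15 -0.8 0 0 0 -0.042 -1" --pt "15 -0.8 0 0 0 -0.042 -1"

```text
clock: 6.05
position: [0.5541, -0.4283, 0.1264]
ee_rot: [179.6, -64.8, 87.4]
force: [0.6, -0.5, 0.6]
finger_gap: 0.01
grasp_force: 0.0
```

```bash
cat > st.py <<'E'
from h import *
np.set_printoptions(precision=4,suppress=True)
s=arm.read_state();d=R.from_euler('xyz',s['ee_rot'],degrees=True).as_matrix()[:,2]
print('t',s['clock'],'q',s['q'],'F',s['force'],'\nTCP',s['position'],'d',d,'tip',s['position']+.182*d)
E
python3 st.py
```

```text
t 6.05 q [ 29.04    63.6577  21.5776  78.8602 -58.3129 102.1768  68.5049] F [ 0.5873 -0.5201  0.6107] 
TCP [ 0.5541 -0.4283  0.1264] d [ 0.0479  0.9035 -0.426 ] tip [ 0.5628 -0.2638  0.0489]
```

arm_command --pt "0 0 0 0.001 0.015 -0.004 -1" --pt "0 0 0 0.002 0.03 -0.004 -1" --pt "0 0 0 0.003 0.042 -0.004 -1" --pt "0 0 0 0.003 0.055 -0.004 -1" --pt "0 0 0 0.003 0.055 -0.004 -1"

```text
clock: 6.55
position: [0.5576, -0.3697, 0.121]
ee_rot: [179.8, -65.1, 87.4]
force: [0.0, -0.0, 0.7]
finger_gap: 0.005
grasp_force: 0.0
```

```bash
python3 st.py
```

```text
t 6.55 q [ 25.3895  61.4937  20.3166  85.2513 -59.8855  98.1087  69.6312] F [ 0.0292 -0.0496  0.6604] 
TCP [ 0.5576 -0.3697  0.121 ] d [ 0.0449  0.9059 -0.4212] tip [ 0.5658 -0.2049  0.0444]
```

```bash
cat > arc.py <<'E'
import sys
from h import *
np.set_printoptions(precision=4,suppress=True)
H=np.array([.573,-.048,.042]);e=np.array([.052,.9986,0]);X=np.array([.9986,-.052,0]);Z=np.array([0,0,1.])
def pose(phi,r=.150,press=0):
    a=np.radians(25+65*min(phi,180)/180);f=np.radians(phi)
    u=-np.cos(f)*e+np.sin(f)*Z;n=-np.sin(f)*e-np.cos(f)*Z
    d=np.cos(a)*e-np.sin(a)*Z;p=np.sin(a)*e+np.cos(a)*Z
    T=H+r*u+(.004-press)*n-.010*p-.182*d
    return T,np.c_[np.cross(X,d),X,d]
if __name__=='__main__':
    s=arm.read_state();T0=s['position'];R0=R.from_euler('xyz',s['ee_rot'],degrees=True).as_matrix()
    for phi in map(float,sys.argv[1].split(',')):
        T,Rt=pose(phi);print(phi,np.round(R.from_matrix(Rt@R0.T).as_rotvec(degrees=True),1),np.round(T-T0,3))
E
python3 arc.py 4,10,16,22,28,34,40,46,52,58,64,70
```

```text
4.0 [-1.5  0.2 -0.2] [-0.001  0.005 -0.   ]
10.0 [-3.7  0.3 -0.2] [-0.001  0.009  0.021]
16.0 [-5.9  0.4 -0.2] [-0.001  0.015  0.043]
22.0 [-8.   0.5 -0.2] [-0.     0.023  0.064]
28.0 [-10.2   0.6  -0.2] [0.    0.033 0.084]
34.0 [-12.4   0.7  -0.2] [0.001 0.045 0.104]
40.0 [-14.5   0.8  -0.2] [0.002 0.058 0.122]
46.0 [-16.7   0.9  -0.2] [0.002 0.072 0.139]
52.0 [-18.8   1.1  -0.2] [0.003 0.088 0.155]
58.0 [-21.    1.2  -0.2] [0.004 0.105 0.17 ]
64.0 [-23.2   1.3  -0.2] [0.005 0.124 0.183]
70.0 [-25.3   1.4  -0.2] [0.006 0.143 0.194]
```

arm_command --pt "-1.5 0.1 0 0 0.005 0 -1" --pt "-3.7 0.2 0 0 0.009 0.021 -1" --pt "-5.9 0.3 0 0 0.015 0.043 -1" --pt "-8 0.4 0 0 0.023 0.064 -1" --pt "-10.2 0.5 0 0 0.033 0.084 -1" --pt "-10.2 0.5 0 0 0.033 0.084 -1"

```text
clock: 7.15
position: [0.5574, -0.3395, 0.2074]
ee_rot: [179.4, -54.6, 87.6]
force: [-0.1, 0.5, 0.5]
finger_gap: 0.004
grasp_force: 0.0
```

```bash
python3 st.py; python3 arc.py 34,40,46,52,58,64,70,76,82,88,94,100; python3 - <<'E'
from h import *
a=arm.camera('top')['image'][150:480,300:640];b=arm.camera('scene')['image'][130:330,80:380]
b=cv2.resize(b,(450,330));cv2.imwrite('pics/p2.png',np.hstack([a,b])[:,:,::-1])
E
```

```text
t 7.15 q [ 19.2045  51.0733  24.8333  91.4797 -57.2387  91.9752  66.0517] F [-0.129   0.5107  0.4888] 
TCP [ 0.5574 -0.3395  0.2074] d [ 0.0444  0.8137 -0.5795] tip [ 0.5655 -0.1914  0.102 ]
34.0 [-1.8  0.4 -0.1] [0.001 0.014 0.017]
40.0 [-4.   0.5 -0.1] [0.002 0.027 0.036]
46.0 [-6.2  0.6 -0.1] [0.003 0.042 0.053]
52.0 [-8.3  0.8 -0.1] [0.003 0.058 0.069]
58.0 [-10.5   0.9  -0.1] [0.004 0.075 0.084]
64.0 [-12.7   1.   -0.1] [0.005 0.093 0.096]
70.0 [-14.8   1.1  -0.1] [0.006 0.113 0.108]
76.0 [-17.    1.2  -0.1] [0.007 0.133 0.117]
82.0 [-19.2   1.3  -0.1] [0.008 0.153 0.125]
88.0 [-21.3   1.4  -0.2] [0.009 0.174 0.131]
94.0 [-23.5   1.5  -0.2] [0.011 0.196 0.135]
100.0 [-25.6   1.6  -0.2] [0.012 0.217 0.138]
```

View pics/p2.png

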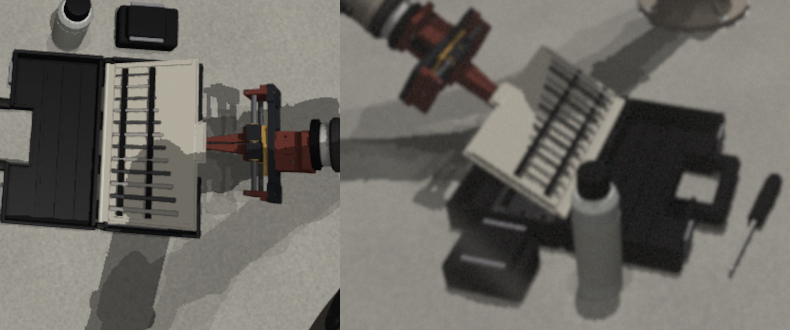

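The leaf has risen to about 30° with the fingertip under the tab, and the case hasn't moved. I'll carry on along the arc.

arm_command --pt "-1.8 0.2 0 0.001 0.014 0.017 -1" --pt "-4 0.3 0 0.001 0.027 0.036 -1" --pt "-6.2 0.4 0 0.002 0.042 0.053 -1" --pt "-8.3 0.5 0 0.003 0.058 0.069 -1" --pt "-10.5 0.6 0 0.004 0.075 0.084 -1" --pt "-12.7 0.7 0 0.005 0.093 0.096 -1" --pt "-14.8 0.8 0 0.006 0.113 0.108 -1" --pt "-17 0.9 0 0.007 0.133 0.117 -1" --pt "-19.2 1 0 0.008 0.153 0.125 -1" --pt "-21.3 1.2 0 0.009 0.174 0.131 -1" --pt "-23.5 1.3 0 0.011 0.196 0.135 -1" --pt "-25.6 1.4 0 0.012 0.217 0.138 -1"

```text
clock: 8.45
position: [0.5684, -0.1233, 0.3415]
ee_rot: [-179.9, -29.0, 86.9]
force: [0.2, -2.8, -1.9]
finger_gap: 0.004
grasp_force: 1.1
```

```bash
python3 st.py; python3 arc.py 106,112,118,124,130,136,142,148,154,160,166,172; python3 - <<'E'
from h import *
a=arm.camera('top')['image'][150:480,300:640];b=arm.camera('scene')['image'][130:330,80:380]
b=cv2.resize(b,(450,330));cv2.imwrite('pics/p3.png',np.hstack([a,b])[:,:,::-1])
E
```

```text
t 8.45 q [-11.244   28.3562  32.9348 106.0428 -46.7413  68.2423  41.9663] F [ 0.2205 -2.7991 -1.8625] 
TCP [ 0.5684 -0.1233  0.3415] d [ 0.0238  0.4836 -0.875 ] tip [ 0.5728 -0.0353  0.1822]
106.0 [-2.2  0.   0. ] [0.002 0.022 0.004]
112.0 [-4.4  0.1  0. ] [0.003 0.043 0.003]
118.0 [-6.6  0.2  0. ] [ 0.004  0.064 -0.001]
124.0 [-8.7  0.4  0. ] [ 0.005  0.084 -0.006]
130.0 [-10.9   0.5   0. ] [ 0.006  0.103 -0.012]
136.0 [-13.1   0.6   0. ] [ 0.007  0.121 -0.02 ]
142.0 [-15.2   0.7   0. ] [ 0.008  0.138 -0.03 ]
148.0 [-17.4   0.8   0. ] [ 0.009  0.154 -0.04 ]
154.0 [-19.5   0.9   0. ] [ 0.009  0.169 -0.052]
160.0 [-21.7   1.    0. ] [ 0.01   0.182 -0.065]
166.0 [-23.9   1.1   0.1] [ 0.011  0.194 -0.079]
172.0 [-26.    1.3   0.1] [ 0.011  0.204 -0.093]
```

View pics/p3.png

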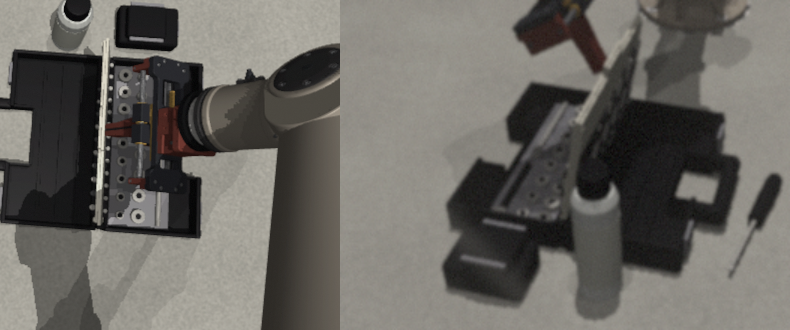

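The leaf is just past upright, with the finger on its back face and everything else in place. I'll continue to 172°.

arm_command --pt "-2.2 0 0 0.001 0.022 0.004 -1" --pt "-4.4 0.1 0 0.002 0.043 0.003 -1" --pt "-6.6 0.2 0 0.003 0.064 -0.001 -1" --pt "-8.7 0.4 0 0.004 0.084 -0.006 -1" --pt "-10.9 0.5 0 0.005 0.103 -0.012 -1" --pt "-13.1 0.6 0 0.006 0.121 -0.02 -1" --pt "-15.2 0.7 0 0.007 0.138 -0.03 -1" --pt "-17.4 0.8 0 0.008 0.154 -0.04 -1" --pt "-19.5 0.9 0 0.009 0.169 -0.052 -1" --pt "-21.7 1 0 0.01 0.182 -0.065 -1" --pt "-23.9 1.1 0 0.011 0.194 -0.079 -1" --pt "-26 1.3 0 0.011 0.204 -0.093 -1"

```text
clock: 9.75
position: [0.5802, 0.0804, 0.2484]
ee_rot: [-180.0, -3.0, 87.0]
force: [0.1, -0.2, 1.7]
finger_gap: 0.008
grasp_force: 0.5
```

```bash
python3 st.py; python3 arc.py 176,180,182,184; python3 - <<'E'
from h import *
a=arm.camera('top')['image'][150:480,300:640];b=arm.camera('scene')['image'][130:330,80:380]
b=cv2.resize(b,(450,330));cv2.imwrite('pics/p4.png',np.hstack([a,b])[:,:,::-1])
E
```

```text
t 9.75 q [-40.6683  35.0934  37.22   110.7902 -34.1395  44.7372  13.6827] F [ 0.1181 -0.2381  1.6526] 
TCP [0.5802 0.0804 0.2484] d [ 0.0021  0.0518 -0.9987] tip [0.5806 0.0899 0.0666]
176.0 [-1.5  0.   0. ] [-0.     0.006 -0.01 ]
180.0 [-3.   0.1  0. ] [ 0.     0.011 -0.02 ]
182.0 [-3.   0.1  0. ] [ 0.     0.011 -0.026]
184.0 [-3.   0.1  0. ] [ 0.     0.011 -0.031]
```

View pics/p4.png

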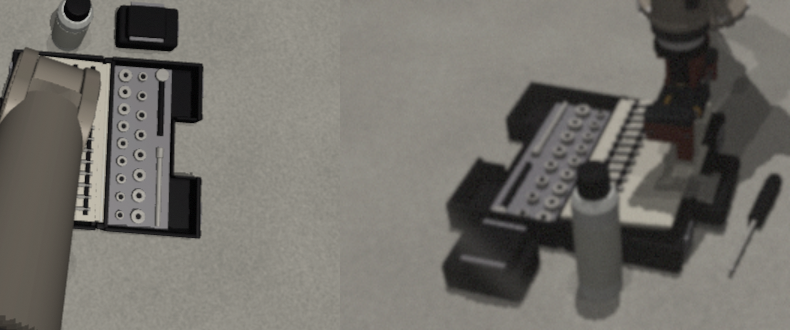

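The leaf is nearly down in the lid. Next I'll press it slowly onto its stop.

arm_command --pt "-1 0 0 0 0.004 -0.006 -1" --pt "-2 0 0 0 0.008 -0.012 -1" --pt "-3 0 0 0 0.011 -0.016 -1" --pt "-3 0 0 0 0.011 -0.02 -1" --pt "-3 0 0 0 0.011 -0.02 -1"

```text
clock: 10.35
position: [0.5795, 0.0925, 0.2293]
ee_rot: [179.8, -0.1, 87.1]
force: [0.3, -1.3, -0.2]
finger_gap: 0.005
grasp_force: 0.0
```

```bash
python3 st.py
```

```text
t 10.35 q [-42.7954  37.3933  37.7819 111.0039 -33.349   42.7474  11.6781] F [ 0.2571 -1.2808 -0.2109] 
TCP [0.5795 0.0925 0.2293] d [ 0.0027  0.0017 -1.    ] tip [0.58   0.0928 0.0473]
```

arm_command --pt "0 0 0 0 0 -0.002 -1" --pt "0 0 0 0 0 -0.003 -1" --pt "0 0 0 0 0 -0.004 -1" --pt "0 0 0 0 0 -0.004 -1"

```text
clock: 10.75
position: [0.5798, 0.0918, 0.2282]
ee_rot: [179.8, -0.3, 87.1]
force: [-9.1, 1.1, 24.6]
finger_gap: 0.004
grasp_force: 12.4
```

That pushed back with 25 N, so the leaf is on its stop. I'll hold for 0.2 s and then lift clear.

arm_command --pt "0 0 0 0 0 0 -1" --pt "0 0 0 0 0 0 -1" --pt "0 0 0 0 0 0.01 -1" --pt "0 0 0 0 0 0.03 -1" --pt "0 0 0 0 0 0.06 -1" --pt "0 0 0 0 0 0.1 -1" --pt "0 0 0 0 0 0.14 -1" --pt "0 0 0 0 0 0.18 -1" --pt "0 0 0 -0.04 0 0.2 -1" --pt "0 0 0 -0.08 0 0.2 -1" --pt "0 0 0 -0.08 0 0.2 -1"

```text
clock: 11.85
position: [0.496, 0.0913, 0.4253]
ee_rot: [-180.0, -0.3, 87.1]
force: [0.7, -0.0, 0.3]
finger_gap: 0.005
grasp_force: 0.0
```

```bash
python3 st.py; python3 - <<'E'
from h import *
c=arm.camera('scene');a=arm.camera('top')['image'][150:480,240:580];b=cv2.resize(c['image'][130:330,80:380],(450,330));cv2.imwrite('pics/p5.png',np.hstack([a,b])[:,:,::-1])
Rm,t=cam_pose(c);v,u=np.mgrid[:480,:640];d=c['depth']
P=np.stack([(u-c['cx'])/c['fx']*d,(v-c['cy'])/c['fy']*d,d],-1)@Rm.T+t
q=P-np.array([.573,-.048,0]);y=q@[.052,.9986,0];x=q@[.9986,-.052,0]
for r in (.08,.1,.12,.14,.15,.16,.168):
    m=(d>0)&(abs(y-r)<.004)&(abs(x)<(.03 if r>.155 else .12));print(r,m.sum(),np.median(P[m][:,2]) if m.any() else None)
E
```

```text
t 11.85 q [-62.6469  13.4437  53.626  113.1956 -12.9325  59.3626  -5.9886] F [ 0.6987 -0.0083  0.2792] 
TCP [0.496  0.0913 0.4253] d [-0.0005  0.0055 -1.    ] tip [0.4959 0.0923 0.2434]
0.08 357 0.04335613247926062
0.1 440 0.04415391020649745
0.12 848 0.3515710027024138
0.14 947 0.34035262368939967
0.15 1006 0.27516321305106084
0.16 236 0.04569591514193927
0.168 223 0.0452009757928884
```

View pics/p5.png

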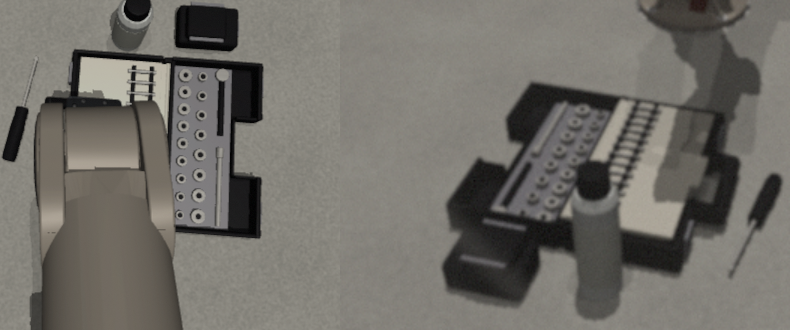

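The leaf lies flat: its surface is at 45 mm near the tab and 44 mm at mid-leaf, against 46 mm expected. The case and bystanders are unmoved and the robot is clear.

```bash
python3 -c "
from cell import arm
print(arm.hand_in())"
```

```text
the job is handed in; nothing more can be done
None
```

The bit leaf was swung over and pressed onto its stop, and it lies flat in the lid half. By the cameras the case and bystanders are unmoved and the robot is clear. I handed it in at about 12 s; no verdict was returned.

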